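# Seat a machined block and snap the cam clamp shut

### The arm

A 7-joint arm with a two-finger parallel gripper is mounted at the origin on the work surface. World frame = base frame: x ahead of the robot, y to its left, z up, the work surface at z = 0. Lengths are in m, angles in rad, forces in N, time in s.
With the tool pointing down it reaches from about 0.4 to 0.85 m from the base axis. Payload 4.5 kg.
Tool frame: the origin (TCP) lies at the centre of the arm's flange, where the gripper is bolted on; the fingertips stand r.tcp_to_tips ahead of it and the grasp point (between the pads) lies 147 mm ahead of it (r.tcp_to_tips is the distance from the TCP to the fingertips, in m); x points along the fingers, y is the direction in which the jaws open and shut, and the axes are right-handed (so a half turn about x gives the same grasp; the last joint's range is limited). The gripper opens to 88 mm and grips with 3 to 60 N. Pads are 18 mm wide; open, the fingers measure 123 mm over their backs; the gripper's body (75 mm by 187 mm) begins 45 mm behind the grasp point.
Start: joints at [1.269, 0.689, -0.195, 1.565, 0.157, 0.902, -0.215], TCP at [0.206, -0.59, 0.405] pointing down, gripper open.
Joint ranges: [-3.01, 3.01], [-0.46, 2.08], [-1.47, 1.51], [0.13, 2.56], [-1, 4.14], [0.04, 2.09], [-2.66, 2.66]. Speed limits (rad/s): [2.57, 2.57, 3.14, 3.14, 3.14, 3.14, 3.14].

### API

Orientations are given as a unit quaternion [x, y, z, w].
In Python, from plant import r, eyes gives the robot as it stands.
- The arm moves only by the tool carry_out, never from a script. Its argument "targets" is text: rows parted by semicolons, each of 5 numbers parted by spaces: the opening, from 0 (shut) to 1 (fully open), then the shift along the tool's x, y, z in mm, then the turn about the tool's x in rad. A call has 1 to 20 rows; each row shifts and turns the commanded pose from where the row before left it, along the tool's axes as they then stand; what a row does not reach is not made up. A row lasts 1/12 s, in which the tool goes at most 41.7 mm and 7.16 degrees, less where a joint would pass 70% of its speed; a pose out of reach is approached as far as the arm can. A call is refused whole if a number of a shift passes 41.7 or a number of a turn 0.125, either way. A call with a gripper value outside its range is refused whole. The fingers move at their own pace and stop on an object; "force" is the grip in N (left out, the last holds). Time passes only in rows, so rows that do not move let the fingers close. It gives the time, the measured TCP pose, the force and the opening at its end, in the units of the state.
- r.get_state(): the state, without advancing time (a new reading comes with each control period).
- eyes.snapshot(name): name is "side" or "top" or "wrist"; returns (picture, depth): 420x560x3 uint8, blue, green, red; 420x560 float32, m along the optical axis (not along the pixel's ray), 0 where there is no reading.
- eyes.camera_params(name): a dict with "intrinsics" (3x3 intrinsics, pixels), "rvec" (rotation vector, rad) and "tvec" (3), from world to camera coordinates, as OpenCV has them; the wrist camera has in their place "T_tool_cam" (4x4, takes a point from camera to tool coordinates, whose origin is the TCP and whose axes are the tool frame's). Camera axes: x right, y down, z forward; pixel columns grow to the right and rows downward; lengths in m; the calibration is good to about 2 mm. A picture is of the moment at which its call begins: read the wrist's pose just before it. camera_params takes no time and is no camera call.
- r.finish_job(): hands the job in, once; it reports no verdict.
The state is a dict: "clock": time; "q": joint angles; "qd": joint speeds; "joint_torque": joint torques, N m; "tool_pos": TCP position; "eef_rot": TCP orientation; "contact_force": force on the tool from outside, world axes, zero at the start; "moment": the same for the moment, N m; "opening": opening from 0.0 (shut) to 1.0 (fully open).
Only numpy, scipy, OpenCV 4.12 (cv2) and the standard library are available. Lean on these libraries where they do the work, as an engineer would, in place of code of your own. Each camera call takes 0.05 s, during which the arm holds its last target.

### The job

Slide the loose metal block along its nest, away from the clear end, until it is fully home against the end stop with the stop's sprung pin pushed in flush; the stop is set differently each time, so feel for it and push gently, with a few newtons. Then swing the cam lever clockwise (seen from above) past dead centre until it snaps shut by itself and clamps the block there. Handle block and lever gently and leave the gauges and the gauge case alone.

Things in the scene. Friction and masses are not known exactly. Their poses are not given: they have to be found in the camera images.
- fixture: Fixed aluminium clamping fixture on a dark granite table. Origin: underside, at table height. Base plate x -115 to +115 mm, y -115 to +55 mm, its top 16 mm above the table. The block's nest runs along the fixture's x; the -x end is clear, the end stop is at +x. A grey cam housing (x -13 to +43, y -115 to -57 mm, top 42 mm above the table) carries lever and clamp shoe.
- nest (a point): Point on the nest's floor, midway between its sides: fixture x = 0, y = +4 mm, 16 mm above the table; axes as the fixture's. Side rail at +y: inner face 26 mm away, x -90 to +55 mm, top 38 mm above the table. Low lip at -y: inner face 26 mm away, top 24 mm above the table, x -90 to -15 and +40 to +55 mm.
- stop_mid (a point): Middle of the range of the end stop's settings: fixture x = +60, y = +4 mm, 36 mm above the table. The dark steel stop (46 mm wide, top 51 mm above the table) is locked with its flat face anywhere within 14 mm of this point along x, different each time and not measured. A round sprung pin, 12 mm thick, stands 6 mm out of the face towards -x at this height.
- workpiece: The loose light-metal block in the nest, 0.2 to 0.4 kg: 80 mm long (x, along the nest), 50 wide, 34 high, with a round boss (30 mm diameter, 8 high) on top. Origin: centre of its underside. 2 mm of side play. Pushed on its -x end face it slides with 1 to 4 N; at the stop the force rises steeply. 6 to 9 N there is plenty; over 20 N of finger force, pushing or squeezing, is rough.
- pin (a joint): The end stop's sprung pin, in m: 0 standing out 6 mm, 0.006 pushed in flush with the stop's face (block home). Light spring, below 0.4 N, which the block's own friction holds once it is let go.
- cam_lever (a joint): Cam lever angle in rad about the vertical axis through lever_pivot: 0 open, growing clockwise seen from above, dead centre 1.6, own stop at 1.9 (shut). A spring drives it back to 0 before dead centre, on to 1.9 after it (it can rest within 0.05 of it). At angle q it points, in the fixture's frame, at pi + 1.9 - q rad counterclockwise from +x (open: about -y; shut: along -x).
- lever_pivot (a point): Point on the lever's vertical turning axis, 52 mm above the table, at x = +15, y = -86 mm in the fixture's frame.
- lever_grip (a point): Centre of the lever's bar, 85 mm out from the axis, 52 mm above the table: push here, from behind. Steel bar 14 mm wide, 45 to 59 mm above the table, with a black ball (24 mm diameter) at its end, 104 mm from the axis. A square push here needs up to about 10 N, then the force falls away as it snaps over dead centre. Over 25 N of finger force is rough.
- shoe: The black clamp shoe, 26 mm wide, 15 mm high, 32 mm above the table. Origin: middle of its back face; its front is 8 mm further in the fixture's +y. It sits 10 to 12 mm clear of the block while the lever is open and is driven against it on a spring (about 25 N) as the lever turns.
- ring_gauge: Bystander: steel ring gauge, 68 mm outside diameter, 24 mm high. Origin: centre of its underside. Leave alone.
- plug_gauge: Bystander: upright steel plug gauge, 44 mm diameter below, a 24 mm thick stem above, 100 mm high. Origin: centre of its underside. Leave alone.
- gauge_case: Bystander: open wooden gauge case, 130 x 90 mm, 35 mm high. Origin: centre of its underside. Leave alone.
Not all that is in view belongs to the job. What is shaped like the workpiece but purple is not meant.

How it is judged:
On the way, in this order (a step that is already met when the one before it is completed fails the run):
1. the block is home: the sprung pin is pushed in, with the lever still open (value of joint pin above 0.0042 m and value of joint cam_lever below 0.5 rad), for 0.2 s.
2. the lever has snapped past dead centre onto its stop (value of joint cam_lever above 1.8 rad and value of joint pin above 0.0042 m), for 0.2 s.
At the end, for the whole second after the job is handed in: The block lies flat and straight in the nest (within 0.05 rad), at rest, home against the end stop (pin pushed in by more than 4.2 of its 6 mm), the lever is shut past dead centre (more than 1.8 of 1.9 rad) and the shoe presses on the block with more than 5 N (all of step 2 and contact force between shoe and workpiece above 5 N and angle between the x axis of workpiece and the x axis of fixture, either way round below 0.05 rad and angle between workpiece's own z axis and vertical below 0.05 rad and linear speed of workpiece below 0.01 m/s); the robot touches nothing.
It fails at once if the block is pushed or squeezed with more than 20 N (contact force between the fingers and workpiece above 20 N).
It fails at once if the lever is pushed with more than 25 N (contact force between the fingers and cam_lever above 25 N).
It fails at once if a gauge or the gauge case is disturbed (shifted more than 20 mm) (distance of any of ring_gauge, plug_gauge, gauge_case from where it was at the start of the episode above 0.02 m).
It also fails if it takes over 58 s, if anything falls off the work surface, if the arm or the gripper's body presses on something with over 40 N, if the wrist force passes 120 N, or if a joint passes its speed limit or range.

## Working session

There is one attempt and no reset: what is moved stays moved. The work goes in short steps, Python scripts to look and compute and a tool call to move; the robot and the scene stay as the last step left them, time stands still between calls to the robot, and variables do not carry over. Pictures are saved under pics/ and viewed, and the job is handed in when it is done.

Besides the shell and the picture viewer there is one more tool, called after "Emit:" as a command line: name --argument value ..., lists and objects as JSON in quotes. carry_out: Moves the arm, as the interface text tells. Its arguments: {"type":"object","properties":{"targets":{"type":"string"},"force":{"type":"number"}},"required":["targets"]}

```bash
mkdir -p pics; ls; cat > h.py <<'E'
import numpy as np,cv2
from plant import r,eyes
def save(n,f):
    p,d=eyes.snapshot(n); cv2.imwrite(f'pics/{f}.png',p); np.save(f'pics/{f}.npy',d); return p,d
E
python3 - <<'E'
from h import *
s=r.get_state(); print(s, r.tcp_to_tips)
for n in('top','side'):
    save(n,n+'0'); print(eyes.camera_params(n))
E
```

```text
pics
{'clock': 0.0, 'q': array([ 1.26883015,  0.68997896, -0.1945306 ,  1.56634167,  0.15730186,
        0.90250891, -0.21510914]), 'qd': array([ 0.00172636, -0.00056984, -0.00086743, -0.00055628,  0.00077269,
       -0.00082816, -0.00080742]), 'joint_torque': array([-5.04517611e-04, -5.27566588e+01, -1.26738299e+00, -1.53434247e+01,
       -5.27245249e-02,  6.48761401e-03,  2.02627421e-04]), 'tool_pos': array([ 0.20580417, -0.58979334,  0.40391394]), 'eef_rot': array([-0.6970069 , -0.11881906,  0.6973127 , -0.11755169]), 'contact_force': array([-0.06098368,  0.55757292, -0.58827794]), 'moment': array([-0.05380812, -0.00022633,  0.04026702]), 'opening': 0.998659988513633} 0.166
{'intrinsics': array([[508.07507738,   0.        , 280.1649207 ],
       [  0.        , 508.07507738, 217.30588373],
       [  0.        ,   0.        ,   1.        ]]), 'rvec': array([ 2.15010886, -2.1702092 ,  0.15026554]), 'tvec': array([-0.01316427,  0.56221102,  1.44635666])}
{'intrinsics': array([[499.45863477,   0.        , 281.71290681],
       [  0.        , 499.45863477, 210.62553159],
       [  0.        ,   0.        ,   1.        ]]), 'rvec': array([ 2.30642979, -0.09928621,  0.0314544 ]), 'tvec': array([-0.55449884,  0.08016157,  1.16650172])}
```

View pics/top0.png

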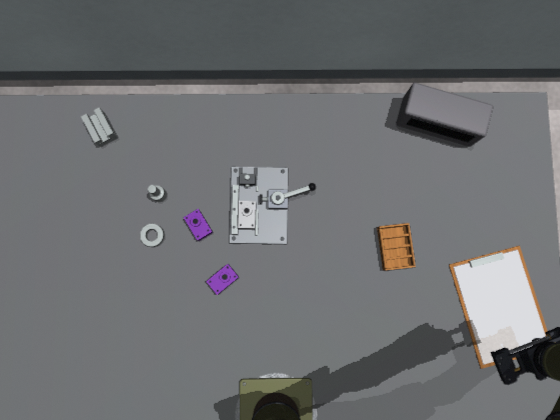

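View pics/side0.png

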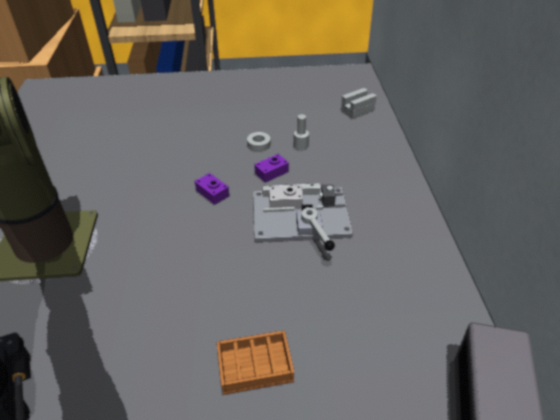

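```bash
python3 - <<'E'
import cv2
p=cv2.imread('pics/top0.png')[155:255,215:325]
cv2.imwrite('pics/c0.png',cv2.resize(p,None,fx=6,fy=6,interpolation=cv2.INTER_CUBIC))
p=cv2.imread('pics/side0.png')[170:260,240:360]
cv2.imwrite('pics/c1.png',cv2.resize(p,None,fx=6,fy=6,interpolation=cv2.INTER_CUBIC))
E
```

```text
(no output)
```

View pics/c0.png

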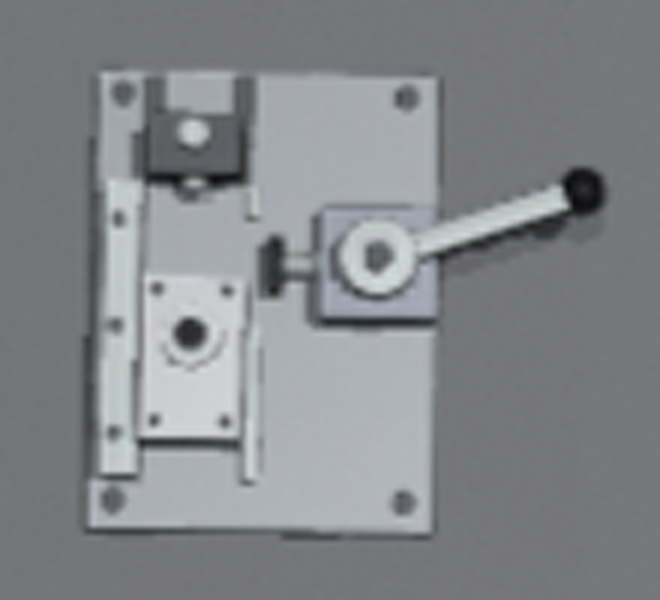

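View pics/c1.png

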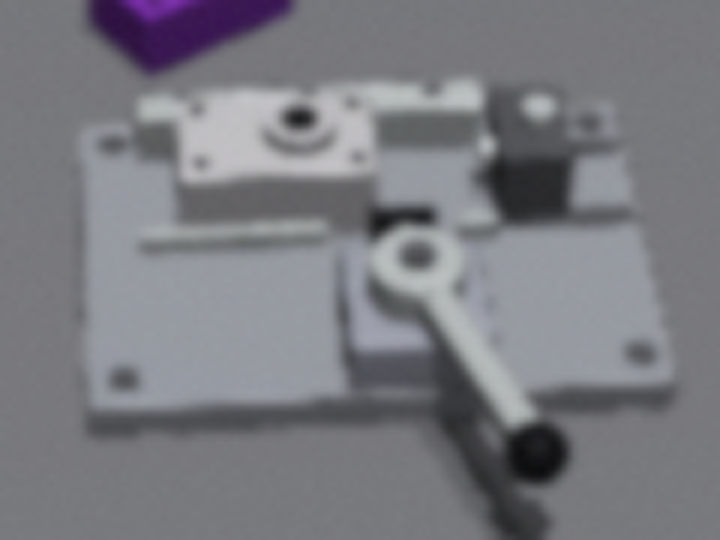

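```bash
cat >> h.py <<'E'
def cam(n):
    c=eyes.camera_params(n); R=cv2.Rodrigues(c['rvec'])[0]; return c['intrinsics'],R,c['tvec']
def back(n,px,z):
    K,R,t=cam(n); px=np.atleast_2d(px).astype(float); o=-R.T@t
    d=(R.T@np.linalg.inv(K)@np.c_[px,np.ones(len(px))].T).T
    return o+d*((z-o[2])/d[:,2])[:,None]
E
python3 - <<'E'
from h import *
c0=lambda l:(np.array(l)+.5)/6-.5+[215,155]
c1=lambda l:(np.array(l)+.5)/6-.5+[240,170]
F=np.array([[115,55],[115,-115],[-115,55],[-115,-115]])/1e3
def fit(W):
    a=F-F.mean(0);b=W-W.mean(0); th=np.arctan2((a[:,0]*b[:,1]-a[:,1]*b[:,0]).sum(),(a*b).sum())
    Rm=np.array([[np.cos(th),-np.sin(th)],[np.sin(th),np.cos(th)]]);t=W.mean(0)-Rm@F.mean(0)
    return th,t,Rm,(W-(F@Rm.T+t))*1e3
Wt=back('top',c0([[100,72],[437,76],[88,528],[432,531]]),.016)[:,:2]
Ws=back('side',c1([[615,103],[672,385],[82,132],[90,412]]),.016)[:,:2]
for W in(Wt,Ws):
    th,t,Rm,e=fit(W);print(th,t,e.round(1).tolist())
th,t,Rm,e=fit(Wt)
f=lambda P:(((P[:,:2]-t)@Rm)*1e3).round(1)
print('pivot',f(back('top',c0([[377,256]]),.062)),'ball',f(back('top',c0([[584,190]]),.052)))
print('block top',f(back('top',c0([[145,276],[243,278],[138,438],[238,441]]),.05)))
print('boss',f(back('top',c0([[191,333]]),.058)),'stop top edge',f(back('top',c0([[149,176],[243,180]]),.051)))
print('rail',f(back('top',c0([[140,180],[138,475]]),.038)))
K,R,T=cam('top');print(-R.T@T);K,R,T=cam('side');print(-R.T@T)
E
```

```text
-0.021505148349373393 [0.60412988 0.07481695] [[-1.3, -1.1], [-0.9, 0.8], [0.8, -0.7], [1.4, 1.0]]
-0.022428069774764258 [0.60665255 0.07338643] [[0.5, 1.5], [-3.0, -0.2], [1.2, -1.8], [1.4, 0.5]]
pivot [[ 14.8 -85.3]] ball [[  50.2 -185.3]]
block top [[  5.5  26.7]
 [  5.2 -20.7]
 [-73.3  28.3]
 [-74.1 -19.7]]
boss [[-23.2   3.5]] stop top edge [[ 54.5  25.8]
 [ 53.1 -19.8]]
rail [[ 55.   31.1]
 [-90.   28.8]]
[ 0.37269999 -0.00155484  1.50641774]
[ 0.49389401 -0.85273977  0.83876379]
```

```bash
cat >> h.py <<'E'
from scipy.spatial.transform import Rotation as Ro
TH=-.022; T0=np.array([.605,.0743]); RM=np.array([[np.cos(TH),-np.sin(TH)],[np.sin(TH),np.cos(TH)]])
def st():
    s=r.get_state(); A=Ro.from_quat(s['eef_rot']).as_matrix(); tip=s['tool_pos']+A[:,0]*r.tcp_to_tips
    print('t %.2f'%s['clock'],'tip fix mm',((tip[:2]-T0)@RM*1e3).round(1),'z',round(tip[2]*1e3,1),
     'yaw tool z in fix deg',np.degrees(np.arctan2(A[1,2],A[0,2])-TH).round(2),'F fix',(RM.T@s['contact_force'][:2]).round(2),s['contact_force'][2].round(2),'q',s['q'].round(2),'op',round(s['opening'],2))
    return s,A,tip
def delta(fx,fy,z):
    s,A,tip=st(); g=np.r_[RM@(np.array([fx,fy])/1e3)+T0,z/1e3]
    print('tool shift mm',(A.T@(g-tip)*1e3).round(1)); return s,A,tip
E
python3 - <<'E'
from h import *
s,A,tip=delta(-130,4,150); print(A.round(3)); 
print(back('top',[[157,190],[151,235],[396,247]],0.03))
print(eyes.camera_params('wrist'))
E
```

```text
t 0.10 tip fix mm [-384.6 -672.5] z 238.0 yaw tool z in fix deg -159.49 F fix [-0.23 -0.18] 0.18 q [ 1.27  0.69 -0.19  1.57  0.16  0.9  -0.22] op 1.0
tool shift mm [  88.8 -544.3 -475.5]
[[-0.001  0.33  -0.944]
 [ 0.002 -0.944 -0.33 ]
 [-1.    -0.002  0.   ]]
[[ 0.64701758  0.34322835  0.03      ]
 [ 0.51420247  0.35785619  0.03      ]
 [ 0.47266791 -0.35525529  0.03      ]]
{'intrinsics': array([[311.20990602,   0.        , 274.16368261],
       [  0.        , 311.20990602, 211.20925549],
       [  0.        ,   0.        ,   1.        ]]), 'T_tool_cam': array([[-2.37895777e-04, -2.88135989e-01,  9.57589471e-01,
         1.95902922e-02],
       [ 9.99999952e-01,  1.22018542e-04,  2.85146931e-04,
         1.84621315e-04],
       [-1.99004764e-04,  9.57589493e-01,  2.88135946e-01,
        -7.37680698e-02],
       [ 0.00000000e+00,  0.00000000e+00,  0.00000000e+00,
         1.00000000e+00]])}
```

Emit:
carry_out --targets "0 0 0 0 0.12;0 0 0 0 0.12;0 0 0 0 0.118;0 0 -20 -8 0;0 3 -38 -15 0;0 5 -38 -15 0;0 5 -38 -15 0;0 5 -38 -15 0;0 5 -38 -15 0;0 5 -38 -15 0;0 5 -38 -15 0;0 5 -38 -15 0;0 5 -38 -15 0;0 5 -38 -15 0;0 5 -38 -15 0;0 5 -38 -15 0;0 5 -38 -15 0;0 5 -38 -15 0;0 5 -38 -15 0;0 5 -38 -15 0" --force 40

```text
clock: 1.77
tool_pos: [0.4682, 0.0344, 0.3263]
eef_rot: [-0.707, 0.008, 0.707, 0.008]
contact_force: [1.2, -0.6, 0.2]
opening: 0.007
```

```bash
python3 - <<'E'
from h import *
delta(-110,4,60)
E
```

```text
t 1.77 tip fix mm [-136.   -42.9] z 160.3 yaw tool z in fix deg 180.01 F fix [ 1.22 -0.53] 0.19 q [-0.21  0.63  0.07  2.11 -0.1   0.41 -1.66] op 0.01
tool shift mm [100.3 -46.9 -26. ]
```

Emit:
carry_out --targets "0 10 -10 -6 0;0 15 -12 -7 0;0 15 -12 -7 0;0 15 -10 -4 0;0 15 -3 -2 0;0 15 0 0 0;0 10 0 0 0;0 5 0 0 0;0 0 0 0 0;0 0 0 0 0"

```text
clock: 2.6
tool_pos: [0.4949, 0.0783, 0.2268]
eef_rot: [-0.707, 0.008, 0.707, 0.008]
contact_force: [0.6, -0.2, -0.2]
opening: 0.003
```

```bash
python3 - <<'E'
from h import *
delta(-95,4,26)
p,_=save('side','s1');q,_=save('top','t1')
cv2.imwrite('pics/s1c.png',cv2.resize(p[130:260,210:370],None,fx=5,fy=5,interpolation=cv2.INTER_CUBIC))
cv2.imwrite('pics/t1c.png',cv2.resize(q[145:265,195:345],None,fx=5,fy=5,interpolation=cv2.INTER_CUBIC))
E
```

```text
t 2.60 tip fix mm [-110.2    1.5] z 60.8 yaw tool z in fix deg 179.95 F fix [ 0.56 -0.2 ] -0.24 q [-0.27  0.84  0.04  2.07 -0.13  0.23 -1.71] op 0.0
tool shift mm [ 34.8  -2.5 -15.2]
```

View pics/s1c.png

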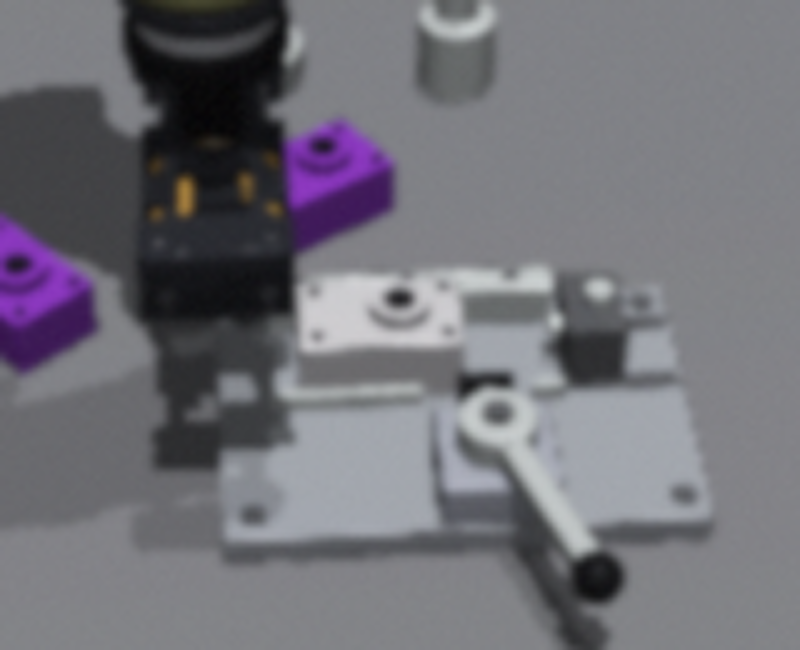

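View pics/t1c.png

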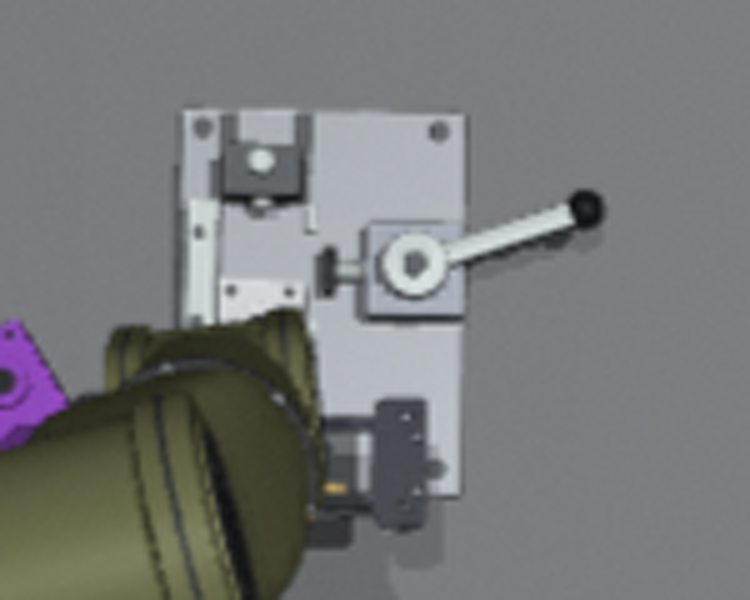

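Emit:
carry_out --targets "0 10 -1 0 0;0 10 -1.5 0 0;0 8 0 0 0;0 5 0 0 0;0 2 0 -4 0;0 0 0 -6 0;0 0 0 -5 0;0 0 0 -3 0;0 0 0 -2 0;0 0 0 -1 0;0 0 0 0 0;0 0 0 0 0"

```text
clock: 3.7
tool_pos: [0.5158, 0.0807, 0.1919]
eef_rot: [-0.707, 0.008, 0.707, 0.008]
contact_force: [-0.6, -0.0, -0.9]
opening: 0.004
```

```bash
python3 - <<'E'
from h import *
delta(-83,4,26)
E
```

```text
t 3.70 tip fix mm [-89.3   4.4] z 25.9 yaw tool z in fix deg 179.99 F fix [-0.6  -0.05] -0.9 q [-0.26  0.92  0.04  2.01 -0.13  0.21 -1.7 ] op 0.0
tool shift mm [-0.1  0.4 -6.3]
```

Slow approach and contact.

Emit:
carry_out --targets "0 0 0 -1 0;0 0 0 -1 0;0 0 0 -1 0;0 0 0 -1 0;0 0 0 -1 0;0 0 0 -1 0;0 0 0 -1 0;0 0 0 -1 0;0 0 0 -1 0;0 0 0 -1 0"

```text
clock: 4.53
tool_pos: [0.526, 0.0805, 0.1917]
eef_rot: [-0.707, 0.008, 0.707, 0.008]
contact_force: [-1.3, 0.9, -0.8]
opening: 0.005
```

```bash
python3 - <<'E'
from h import *
st()
E
```

```text
t 4.53 tip fix mm [-79.2   4.4] z 25.7 yaw tool z in fix deg 179.99 F fix [-1.32  0.84] -0.85 q [-0.26  0.92  0.04  1.98 -0.13  0.24 -1.7 ] op 0.0
```

Emit:
carry_out --targets "0 0 0 -1 0;0 0 0 -1.5 0;0 0 0 -2 0;0 0 0 -2 0;0 0 0 -2 0;0 0 0 -2 0;0 0 0 -2 0;0 0 0 -2 0;0 0 0 -2 0;0 0 0 -2 0;0 0 0 -2 0;0 0 0 -2 0"

```text
clock: 5.53
tool_pos: [0.5486, 0.08, 0.1917]
eef_rot: [0.707, -0.008, -0.707, -0.008]
contact_force: [-2.1, 1.1, -0.7]
opening: 0.006
```

```bash
python3 - <<'E'
from h import *
st()
q,_=save('top','t2')
cv2.imwrite('pics/t2c.png',cv2.resize(q[145:265,195:345],None,fx=5,fy=5,interpolation=cv2.INTER_CUBIC))
E
```

```text
t 5.53 tip fix mm [-56.5   4.4] z 25.7 yaw tool z in fix deg 179.99 F fix [-2.16  1.01] -0.74 q [-0.25  0.94  0.05  1.92 -0.13  0.29 -1.7 ] op 0.01
```

View pics/t2c.png

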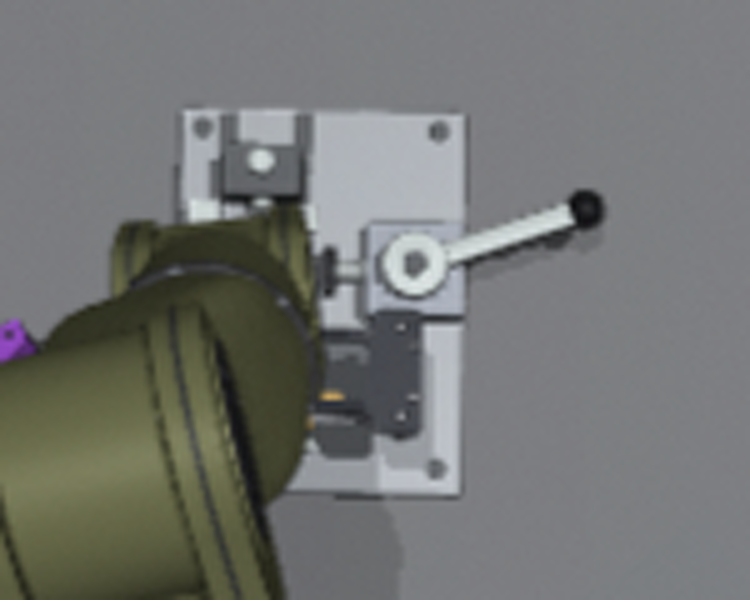

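Emit:
carry_out --targets "0 0 0 -2 0;0 0 0 -2 0;0 0 0 -1.5 0;0 0 0 -1.5 0;0 0 0 -1 0;0 0 0 -1 0;0 0 0 -1 0;0 0 0 -1 0"

```text
clock: 6.25
tool_pos: [0.5594, 0.0798, 0.1917]
eef_rot: [-0.707, 0.008, 0.707, 0.008]
contact_force: [-1.7, 0.5, -0.0]
opening: 0.006
```

Emit:
carry_out --targets "0 0 0 -0.8 0;0 0 0 -0.8 0;0 0 0 -0.8 0;0 0 0 -0.8 0"

```text
clock: 6.58
tool_pos: [0.5627, 0.0797, 0.1917]
eef_rot: [0.707, -0.008, -0.707, -0.008]
contact_force: [-0.7, 0.1, 0.0]
opening: 0.005
```

Emit:
carry_out --targets "0 0 0 -0.6 0;0 0 0 -0.6 0;0 0 0 -0.6 0"

```text
clock: 6.83
tool_pos: [0.5645, 0.0796, 0.1917]
eef_rot: [0.707, -0.008, -0.707, -0.008]
contact_force: [-1.3, -0.4, 0.7]
opening: 0.003
```

Emit:
carry_out --targets "0 0 0 -0.6 0;0 0 0 -0.6 0;0 0 0 -0.6 0"

```text
clock: 7.08
tool_pos: [0.5662, 0.0796, 0.1917]
eef_rot: [-0.707, 0.008, 0.707, 0.008]
contact_force: [-1.1, -0.4, 1.1]
opening: 0.004
```

Emit:
carry_out --targets "0 0 0 -0.5 0;0 0 0 -0.5 0"

```text
clock: 7.25
tool_pos: [0.5672, 0.0795, 0.1917]
eef_rot: [-0.707, 0.008, 0.707, 0.008]
contact_force: [-0.7, 0.3, 0.8]
opening: 0.005
```

Emit:
carry_out --targets "0 0 0 -0.5 0;0 0 0 -0.5 0"

```text
clock: 7.42
tool_pos: [0.5682, 0.0795, 0.1917]
eef_rot: [-0.707, 0.008, 0.707, 0.008]
contact_force: [-0.9, 0.5, 0.4]
opening: 0.001
```

Emit:
carry_out --targets "0 0 0 -0.4 0;0 0 0 -0.4 0"

```text
clock: 7.58
tool_pos: [0.569, 0.0795, 0.1917]
eef_rot: [-0.707, 0.008, 0.707, 0.008]
contact_force: [-1.6, 0.1, 1.1]
opening: 0.006
```

Emit:
carry_out --targets "0 0 0 -0.4 0;0 0 0 -0.4 0"

```text
clock: 7.75
tool_pos: [0.5698, 0.0795, 0.1917]
eef_rot: [-0.707, 0.008, 0.707, 0.008]
contact_force: [-0.1, 0.3, 0.1]
opening: 0.002
```

Emit:
carry_out --targets "0 0 0 -0.4 0;0 0 0 -0.4 0"

```text
clock: 7.92
tool_pos: [0.5706, 0.0795, 0.1917]
eef_rot: [-0.707, 0.008, 0.707, 0.008]
contact_force: [-1.9, -0.3, 0.1]
opening: 0.005
```

Emit:
carry_out --targets "0 0 0 -0.4 0;0 0 0 -0.4 0"

```text
clock: 8.08
tool_pos: [0.5711, 0.0795, 0.1917]
eef_rot: [-0.707, 0.008, 0.707, 0.008]
contact_force: [-2.6, -0.5, 1.0]
opening: 0.007
```

Emit:
carry_out --targets "0 0 0 -0.3 0;0 0 0 0 0"

```text
clock: 8.25
tool_pos: [0.5712, 0.0794, 0.1916]
eef_rot: [-0.707, 0.008, 0.708, 0.008]
contact_force: [-3.6, -0.0, 0.9]
opening: 0.007
```

Emit:
carry_out --targets "0 0 0 -0.3 0;0 0 0 0 0"

```text
clock: 8.42
tool_pos: [0.5713, 0.0795, 0.1916]
eef_rot: [-0.706, 0.008, 0.708, 0.008]
contact_force: [-5.7, -0.1, 2.6]
opening: 0.006
```

Emit:
carry_out --targets "0 0 0 -0.3 0;0 0 0 0 0"

```text
clock: 8.58
tool_pos: [0.5714, 0.0795, 0.1916]
eef_rot: [-0.706, 0.008, 0.708, 0.008]
contact_force: [-6.1, 0.4, 3.2]
opening: 0.004
```

Emit:
carry_out --targets "0 0 0 -0.3 0;0 0 0 0 0;0 0 0 0 0"

```text
clock: 8.83
tool_pos: [0.5715, 0.0795, 0.1915]
eef_rot: [-0.706, 0.008, 0.708, 0.008]
contact_force: [-6.7, 0.4, 2.8]
opening: 0.007
```

Emit:
carry_out --targets "0 0 0 0.5 0;0 0 0 1 0;0 0 0 2 0;0 0 0 5 0;0 0 0 10 0;0 0 0 10 0;0 -10 0 5 0;0 -20 0 0 0;0 -20 0 0 0;0 -20 0 0 0;0 -15 0 0 0;0 -10 0 0 0;0 0 0 0 0"

```text
clock: 9.92
tool_pos: [0.5402, 0.0802, 0.2893]
eef_rot: [0.709, -0.008, -0.705, -0.008]
contact_force: [0.0, -0.6, 0.1]
opening: 0.002
```

```bash
python3 - <<'E'
from h import *
delta(0,0,120)
p,_=save('side','s3');q,_=save('top','t3')
cv2.imwrite('pics/s3c.png',cv2.resize(p[130:260,210:370],None,fx=5,fy=5,interpolation=cv2.INTER_CUBIC))
cv2.imwrite('pics/t3c.png',cv2.resize(q[145:265,195:345],None,fx=5,fy=5,interpolation=cv2.INTER_CUBIC))
E
```

```text
t 9.92 tip fix mm [-63.9   4.7] z 123.3 yaw tool z in fix deg 179.98 F fix [ 0.04 -0.59] 0.09 q [-0.28  0.76  0.08  1.92 -0.12  0.46 -1.71] op 0.0
tool shift mm [  3.6   4.6 -63.9]
```

View pics/s3c.png

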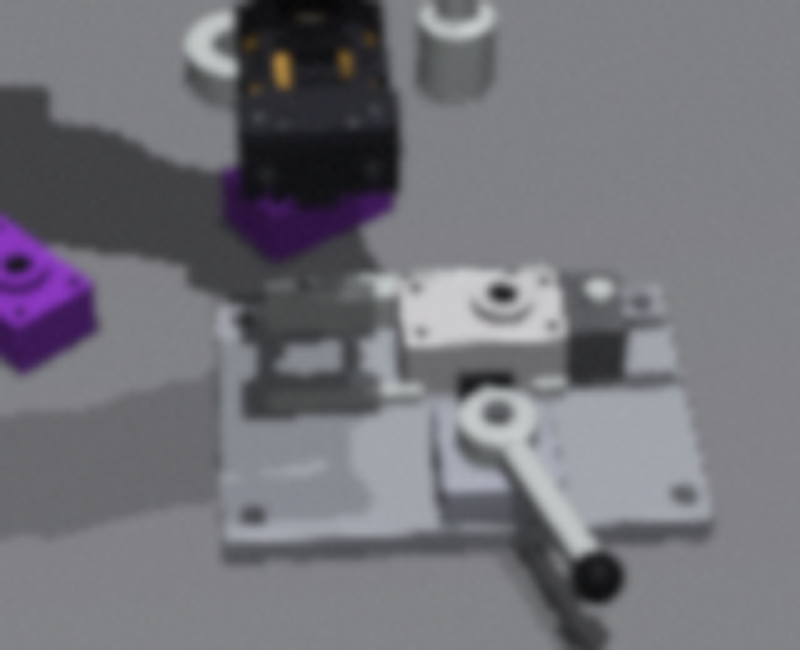

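View pics/t3c.png

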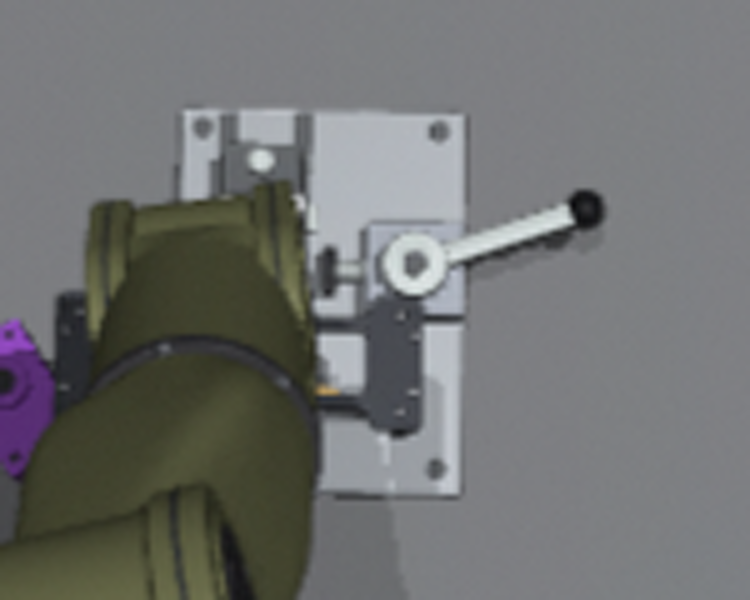

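Emit:
carry_out --targets "0 0 10 -9 0;0 0 22 -20 0;0 0 24 -22 0;0 0 24 -22 0;0 0 24 -22 0;0 0 22 -20 0;0 0 18 -16 0;0 0 10 -8 0;0 0 4 -5 0;0 0 0 0 -0.1;0 0 0 0 -0.12;0 0 0 0 -0.12;0 0 0 0 -0.12;0 0 0 0 -0.12;0 0 0 0 -0.12;0 0 0 0 -0.12;0 0 0 0 -0.12;0 0 0 0 -0.12;0 0 0 0 -0.12;0 0 0 0 -0.12" --force 60

```text
clock: 11.68
tool_pos: [0.6793, -0.0808, 0.2857]
eef_rot: [-0.566, -0.424, 0.567, -0.423]
contact_force: [-0.8, -0.0, -0.1]
opening: 0.005
```

Emit:
carry_out --targets "0 0 0 0 -0.12;0 0 0 0 -0.12;0 0 0 0 -0.12;0 0 0 0 -0.12;0 0 0 0 -0.1;0 0 0 0 -0.02;0 0 0 0 0"

```text
clock: 12.27
tool_pos: [0.6793, -0.0811, 0.2858]
eef_rot: [0.418, 0.571, -0.418, 0.57]
contact_force: [-0.0, -0.2, -0.7]
opening: 0.006
```

```bash
python3 - <<'E'
from h import *
delta(79.9,-153.6,40)
E
```

```text
t 12.27 tip fix mm [  77.5 -153.6] z 119.8 yaw tool z in fix deg -71.23 F fix [-0.01 -0.25] -0.68 q [ 0.28  0.94 -0.46  1.45  0.49  0.86 -0.03] op 0.01
tool shift mm [79.8  2.4  0.9]
```

Emit:
carry_out --targets "0 5 1 0.5 0;0 10 1 0.5 0;0 12 0 0 0;0 12 0 0 0;0 12 0 0 0;0 12 0 0 0;0 9 0 0 0;0 5 0 0 0;0 3 0 0 0;0 0 0 0 0"

```text
clock: 13.1
tool_pos: [0.6817, -0.0813, 0.2061]
eef_rot: [0.418, 0.571, -0.418, 0.57]
contact_force: [-0.1, -0.3, -0.0]
opening: 0.005
```

```bash
python3 - <<'E'
from h import *
delta(65.6,-158.5,40)
p,_=save('side','s4');q,_=save('top','t4')
cv2.imwrite('pics/s4c.png',cv2.resize(p[130:290,210:410],None,fx=4,fy=4,interpolation=cv2.INTER_CUBIC))
cv2.imwrite('pics/t4c.png',cv2.resize(q[145:265,195:345],None,fx=5,fy=5,interpolation=cv2.INTER_CUBIC))
E
```

```text
t 13.10 tip fix mm [  79.9 -153.9] z 40.1 yaw tool z in fix deg -71.15 F fix [-0.05 -0.31] -0.01 q [ 0.26  1.04 -0.41  1.47  0.54  0.74 -0.07] op 0.01
tool shift mm [  0.1 -15.1  -0.3]
```

View pics/s4c.png

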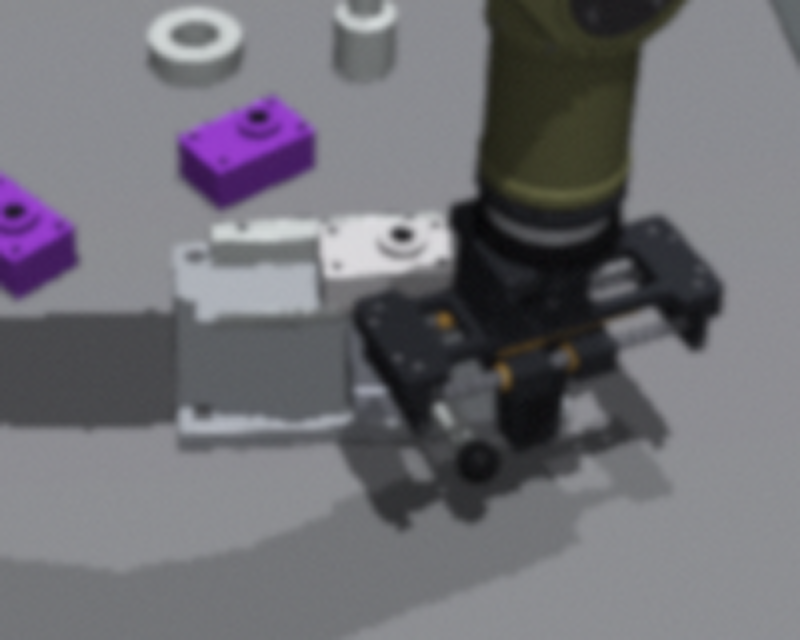

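View pics/t4c.png

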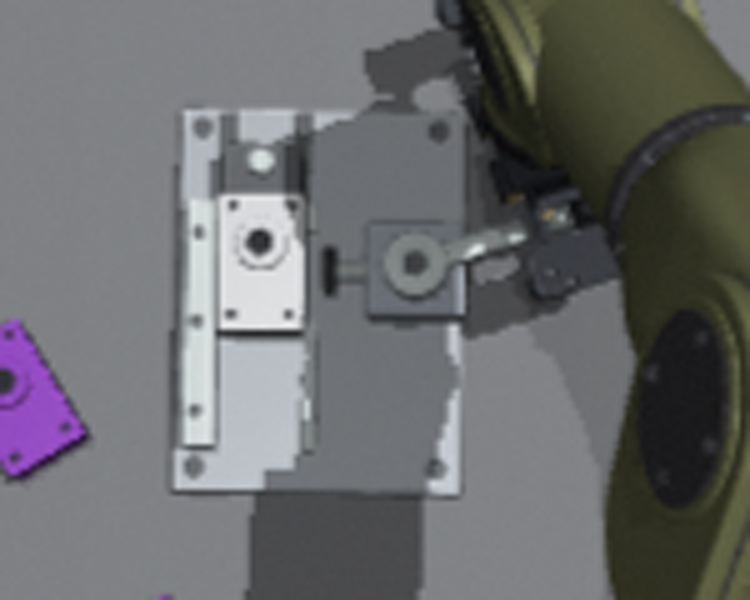

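Emit:
carry_out --targets "0 0 -3 0 0;0 0 -4 0 0;0 0 -3 0 0;0 0 -1.5 0 0;0 0 -1 0 0;0 0 -1 0 0;0 0 -1 0 0;0 0 0 0 0"

```text
clock: 13.87
tool_pos: [0.6679, -0.0858, 0.2067]
eef_rot: [0.418, 0.571, -0.418, 0.571]
contact_force: [-0.0, 0.9, 0.1]
opening: 0.008
```

Emit:
carry_out --targets "0 0 -1.71 0.47 0.02;0 0 -1.71 0.47 0.02;0 0 -1.71 0.47 0.02;0 0 -1.71 0.47 0.02"

```text
clock: 14.2
tool_pos: [0.6618, -0.0894, 0.2067]
eef_rot: [0.441, 0.553, -0.441, 0.553]
contact_force: [1.4, 0.6, -0.4]
opening: 0.009
```

```bash
cat >> h.py <<'E'
def lev():
    s,A,tip=st(); pv=RM@np.array([.015,-.086])+T0; d=tip[:2]-pv; y=d@A[:2,1]*1e3; z=d@A[:2,2]*1e3
    print('rel pivot in tool y,z',y.round(1),z.round(1),'F tool y,z',(s['contact_force']@A[:,1]).round(2),(s['contact_force']@A[:,2]).round(2))
    # lever angle if bar touching: tool angle a
    a=np.degrees(np.arctan2(A[1,2],A[0,2])-TH)%360; print('tool a',a,'q(tool)',np.radians(180+np.degrees(1.9)-a).round(3))
E
python3 - <<'E'
from h import *
lev()
E
```

```text
t 14.20 tip fix mm [  60.5 -162.4] z 40.7 yaw tool z in fix deg -75.85 F fix [1.39 0.61] -0.37 q [ 0.26  1.02 -0.38  1.54  0.53  0.69 -0.14] op 0.01
rel pivot in tool y,z 25.4 85.2 F tool y,z 1.5 -0.25
tool a 284.1533898491531 q(tool) 0.082
```

Emit:
carry_out --targets "0 0 -2.6 0.7 0.03;0 0 -2.6 0.7 0.03;0 0 -2.6 0.7 0.03;0 0 -2.6 0.7 0.03;0 0 -2.6 0.7 0.03"

```text
clock: 14.62
tool_pos: [0.6496, -0.0951, 0.2068]
eef_rot: [0.481, 0.518, -0.481, 0.518]
contact_force: [0.8, 0.5, 0.7]
opening: 0.004
```

```bash
python3 - <<'E'
from h import *
lev()
E
```

```text
t 14.62 tip fix mm [  48.4 -168.3] z 40.8 yaw tool z in fix deg -84.5 F fix [0.77 0.49] 0.72 q [ 0.25  1.   -0.34  1.58  0.49  0.65 -0.26] op 0.0
rel pivot in tool y,z 25.4 85.2 F tool y,z 0.81 -0.41
tool a 275.50063429294056 q(tool) 0.233
```

Emit:
carry_out --targets "0 0 -3.4 0.9 0.04;0 0 -3.4 0.9 0.04;0 0 -3.4 0.9 0.04;0 0 -3.4 0.9 0.04;0 0 -3.4 0.9 0.04;0 0 -3.4 0.9 0.04"

```text
clock: 15.12
tool_pos: [0.6296, -0.1002, 0.207]
eef_rot: [0.54, 0.456, -0.539, 0.457]
contact_force: [2.6, -0.1, -0.3]
opening: 0.007
```

```bash
python3 - <<'E'
from h import *
lev()
q,_=save('top','t5')
cv2.imwrite('pics/t5c.png',cv2.resize(q[145:265,195:345],None,fx=5,fy=5,interpolation=cv2.INTER_CUBIC))
E
```

```text
t 15.12 tip fix mm [  28.8 -173.9] z 41.0 yaw tool z in fix deg -98.29 F fix [ 2.63 -0.06] -0.33 q [ 0.23  0.98 -0.27  1.64  0.42  0.58 -0.45] op 0.01
rel pivot in tool y,z 26.4 85.0 F tool y,z 2.61 -0.32
tool a 261.71441322076544 q(tool) 0.474
```

View pics/t5c.png

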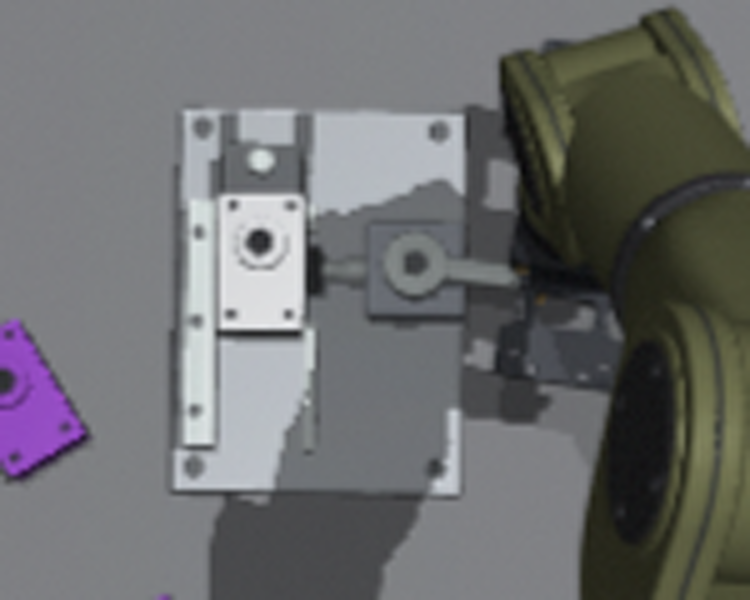

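Emit:
carry_out --targets "0 0 -3.5 0.9 0.04;0 0 -3.5 0.9 0.04;0 0 -3.5 0.9 0.04;0 0 -3.5 0.9 0.04;0 0 -3.5 0.9 0.04;0 0 -3.5 0.9 0.04"

```text
clock: 15.67
tool_pos: [0.6087, -0.1002, 0.2072]
eef_rot: [0.592, 0.388, -0.589, 0.39]
contact_force: [4.4, -0.8, -1.7]
opening: 0.002
```

```bash
python3 - <<'E'
from h import *
lev()
E
```

```text
t 15.67 tip fix mm [   8.3 -174.5] z 41.2 yaw tool z in fix deg -111.98 F fix [ 4.43 -0.73] -1.7 q [ 0.2   0.95 -0.2   1.71  0.35  0.5  -0.63] op 0.0
rel pivot in tool y,z 26.9 84.6 F tool y,z 4.37 -0.98
tool a 248.02154813006666 q(tool) 0.713
```

Emit:
carry_out --targets "0 0 -3.5 1 0.04;0 0 -3.5 1 0.04;0 0 -3.5 1 0.04;0 0 -3.5 1 0.04;0 0 -3.5 1 0.04"

```text
clock: 16.08
tool_pos: [0.5917, -0.0971, 0.2075]
eef_rot: [0.628, 0.326, -0.625, 0.33]
contact_force: [5.1, -2.8, -1.8]
opening: 0.005
```

```bash
python3 - <<'E'
from h import *
lev()
E
```

```text
t 16.08 tip fix mm [  -8.4 -171.9] z 41.5 yaw tool z in fix deg -123.46 F fix [ 5.19 -2.71] -1.85 q [ 0.17  0.94 -0.14  1.77  0.27  0.45 -0.77] op 0.0
rel pivot in tool y,z 27.9 84.5 F tool y,z 5.82 -0.59
tool a 236.5358197024078 q(tool) 0.913
```

Emit:
carry_out --targets "0 0 -3.6 1 0.04;0 0 -3.6 1 0.04;0 0 -3.6 1 0.04;0 0 -3.6 1 0.04;0 0 -3.6 1 0.04"

```text
clock: 16.5
tool_pos: [0.5748, -0.0902, 0.2075]
eef_rot: [0.658, 0.262, -0.654, 0.265]
contact_force: [4.9, -3.1, -2.1]
opening: 0.009
```

```bash
python3 - <<'E'
from h import *
lev()
E
```

```text
t 16.50 tip fix mm [ -25.4 -165.5] z 41.5 yaw tool z in fix deg -134.96 F fix [ 4.98 -2.95] -2.13 q [ 0.13  0.92 -0.09  1.83  0.19  0.39 -0.91] op 0.01
rel pivot in tool y,z 27.6 84.8 F tool y,z 5.59 -1.43
tool a 225.0379629683317 q(tool) 1.114
```

Emit:
carry_out --targets "0 0 -3.6 1 0.04;0 0 -3.6 1 0.04;0 0 -3.6 1 0.04;0 0 -3.6 1 0.04;0 0 -3.6 1 0.04"

```text
clock: 16.92
tool_pos: [0.5591, -0.0794, 0.2074]
eef_rot: [0.681, 0.195, -0.677, 0.198]
contact_force: [3.7, -3.9, -1.8]
opening: 0.004
```

```bash
python3 - <<'E'
from h import *
lev()
E
```

```text
t 16.92 tip fix mm [ -41.5 -155.1] z 41.4 yaw tool z in fix deg -146.43 F fix [ 3.81 -3.81] -1.84 q [ 0.08  0.91 -0.04  1.88  0.1   0.34 -1.05] op 0.0
rel pivot in tool y,z 26.3 85.3 F tool y,z 5.27 -1.06
tool a 213.5698750963157 q(tool) 1.314
```

Emit:
carry_out --targets "0 0 -3.5 0.9 0.04;0 0 -3.5 0.9 0.04;0 0 -3 0.8 0.035;0 0 -3 0.8 0.035;0 0 -2.6 0.7 0.03"

```text
clock: 17.33
tool_pos: [0.5468, -0.0659, 0.207]
eef_rot: [0.695, 0.135, -0.693, 0.135]
contact_force: [3.1, -0.2, -0.0]
opening: 0.001
```

```bash
python3 - <<'E'
from h import *
lev()
E
```

```text
t 17.33 tip fix mm [ -54.8 -141.5] z 41.0 yaw tool z in fix deg -156.68 F fix [ 3.11 -0.15] -0.03 q [ 0.04  0.9  -0.01  1.93  0.02  0.31 -1.17] op 0.0
rel pivot in tool y,z 23.3 86.0 F tool y,z 1.37 -2.8
tool a 203.3159344015239 q(tool) 1.493
```

Emit:
carry_out --targets "0 0 -2.6 0.6 0.03;0 0 -2.6 0.6 0.03;0 0 -2.6 0.6 0.03;0 0 -2.6 0.6 0.03;0 0 -1.7 0.4 0.02;0 0 0 0 0"

```text
clock: 17.83
tool_pos: [0.5386, -0.0548, 0.2063]
eef_rot: [-0.7, -0.088, 0.703, -0.087]
contact_force: [-1.2, -0.8, -0.0]
opening: 0.005
```

```bash
python3 - <<'E'
from h import *
lev()
q,_=save('top','t6');p,_=save('side','s6')
cv2.imwrite('pics/t6c.png',cv2.resize(q[145:265,195:345],None,fx=5,fy=5,interpolation=cv2.INTER_CUBIC))
cv2.imwrite('pics/s6c.png',cv2.resize(p[130:290,210:410],None,fx=4,fy=4,interpolation=cv2.INTER_CUBIC))
E
```

```text
t 17.83 tip fix mm [ -64.2 -130.5] z 40.3 yaw tool z in fix deg -164.57 F fix [-1.21 -0.8 ] -0.04 q [ 0.01  0.9   0.02  1.95 -0.05  0.29 -1.26] op 0.0
rel pivot in tool y,z 21.8 88.2 F tool y,z 0.45 1.38
tool a 195.43472937822747 q(tool) 1.631
```

View pics/t6c.png

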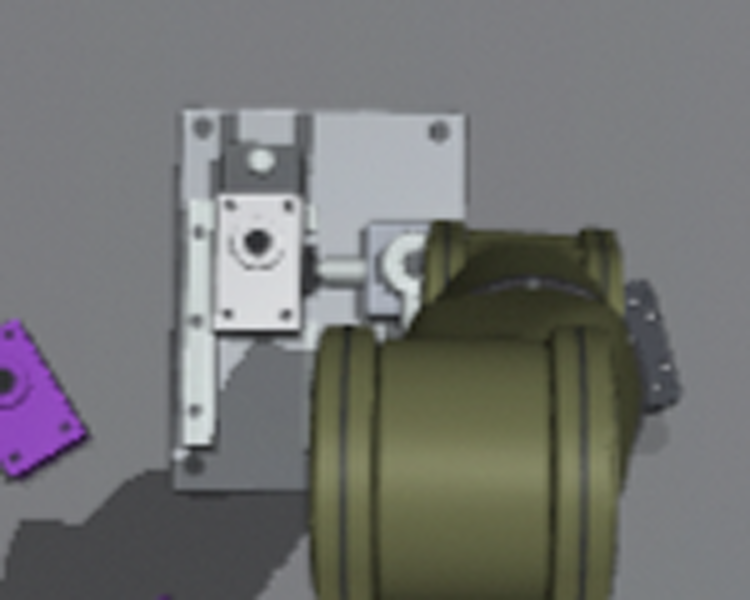

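View pics/s6c.png

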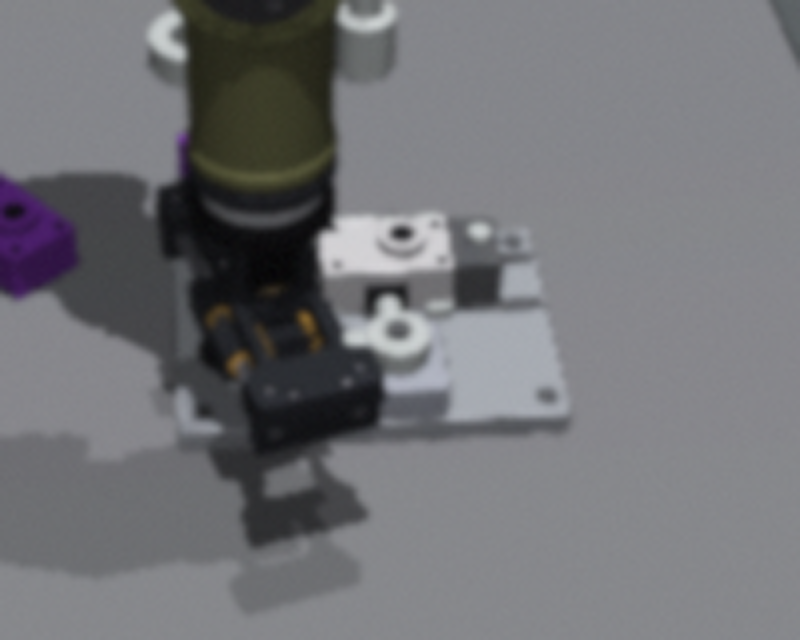

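Emit:
carry_out --targets "0 0 3 0 0;0 0 8 0 0;0 0 12 0 0;0 0 8 0 0;0 -5 0 0 0;0 -15 0 0 0;0 -20 0 0 0;0 -20 0 0 0;0 -20 20 0 0;0 -20 30 0 0;0 -10 35 0 0;0 0 35 0 0;0 0 35 0 0;0 0 30 0 0;0 0 20 0 0;0 0 0 0 0;0 0 0 0 0"

```text
clock: 19.35
tool_pos: [0.5971, -0.2857, 0.3167]
eef_rot: [-0.702, -0.086, 0.702, -0.086]
contact_force: [0.3, 0.9, 0.3]
opening: 0.003
```

```bash
python3 - <<'E'
from h import *
lev()
q,_=save('top','t7');p,_=save('side','s7')
cv2.imwrite('pics/t7c.png',cv2.resize(q[145:265,195:345],None,fx=5,fy=5,interpolation=cv2.INTER_CUBIC))
cv2.imwrite('pics/s7c.png',cv2.resize(p[130:290,210:410],None,fx=4,fy=4,interpolation=cv2.INTER_CUBIC))
E
```

```text
t 19.35 tip fix mm [-1.000e-01 -3.601e+02] z 150.7 yaw tool z in fix deg -164.7 F fix [0.26 0.91] 0.28 q [ 0.38  0.84 -0.01  1.53  0.01  0.78 -0.96] op 0.0
rel pivot in tool y,z 260.5 86.9 F tool y,z -0.81 -0.49
tool a 195.29939798789275 q(tool) 1.633
```

View pics/t7c.png

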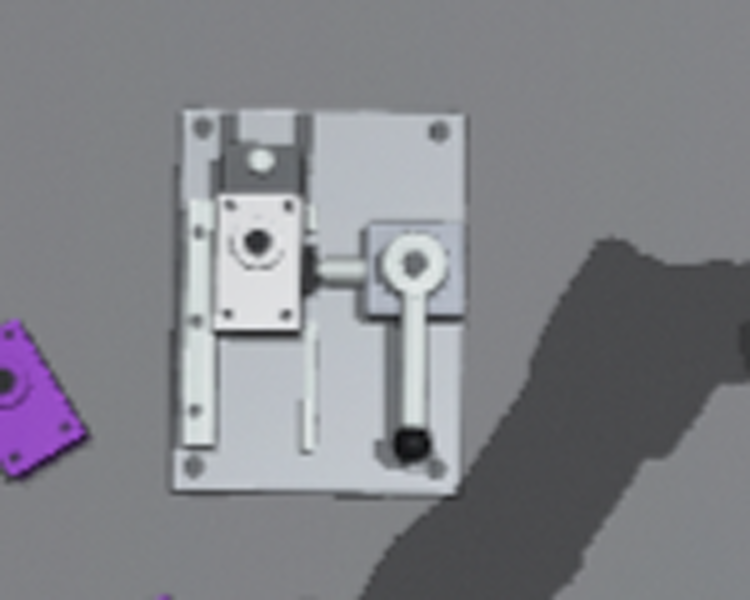

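View pics/s7c.png

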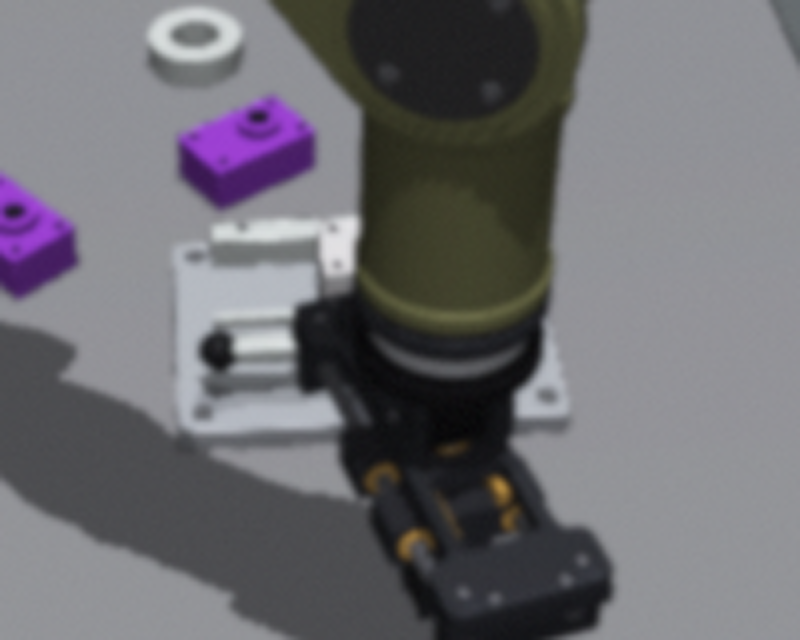

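```bash
python3 - <<'E'
from h import *
c=lambda l:(np.array(l)+.5)/5-.5+[195,145]
f=lambda P:(P[:,:2]-T0)@RM*1e3
P=f(back('top',c([[413.5,263],[410.5,443]]),.055)); d=P[1]-P[0]; print(P.round(1),'q',np.pi+1.9-np.arctan2(d[1],d[0])%(2*np.pi))
print(f(back('top',c([[219,194],[302,195],[214,330],[299,331]]),.05)).round(1), f(back('top',c([[222,191],[300,192]]),.051)).round(1))
E
```

```text
[[ 15.3 -84.5]
 [-89.4 -84.1]] q 1.9036806525938097
[[ 55.3  29.4]
 [ 55.4 -19. ]
 [-24.8  30.4]
 [-24.7 -18.7]] [[ 56.9  27.6]
 [ 56.9 -17.8]]
```

```bash
python3 -c "
from plant import r
print(r.finish_job())"
```

```text
the job is handed in; nothing more can be done
None
```

The block is home against the end stop and clamped, and I handed the job in at about 19.5 s of the 58 s. No verdict was reported.

- **Block:** I pushed it with closed fingers along the nest. It slid at about 1–2 N. At the stop it moved only about 0.4 mm more while the force rose to about 7 N. The pictures then showed the block flush with the stop and no pin visible between them.
- **Lever:** I pushed it round at the grip point with at most about 6 N on the readings. The force fell away near dead centre and the lever snapped over by itself.
- **Last checks:** The final top picture put the lever at about 1.90 rad, with the shoe against the block. The block lay straight to within the picture's accuracy. The arm stood clear with no force reading above its noise.
- **What I could not confirm:** I could not read the pin depth or the shoe force directly. The pictures put the block's front at x ≈ 55 mm and the stop's edge at 53–57 mm. That agrees within calibration but does not pin down the last millimetre. I never went near the gauges or the case, but I did not measure them again at the end.

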